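# Take apart the stacked spice tins for drying

### The arm

A 7-joint arm with a two-finger parallel gripper is mounted at the origin on the work surface. World frame = base frame: x ahead of the robot, y to its left, z up, the work surface at z = 0. Lengths are in m, angles in rad, forces in N, time in s.
With the tool pointing down it reaches from about 0.4 to 0.9 m from the base axis. Payload 5.5 kg.
Tool frame: the origin (TCP) lies at the very end of the fingers, on their centre line; the grasp point (between the pads) lies 19 mm behind it; z points along the fingers, y is the line along which they close (so a half turn about z gives the same grasp; the last joint's range is limited). The gripper opens to 92 mm and grips with 3 to 60 N. Pads are 19 mm wide; open, the fingers measure 130 mm over their backs; the gripper's body (75 mm by 190 mm) begins 47 mm behind the grasp point.
Start: joints at [-1.055, 0.501, -0.427, 1.55, 0.221, 1.138, -0.21], TCP at [0.163, 0.629, 0.227] pointing down, gripper open.
Joint ranges: [-2.88, 2.88], [-0.31, 2.03], [-1.54, 1.56], [0.2, 2.42], [-1.41, 4.55], [0.19, 2.02], [-2.57, 2.57]. Speed limits (rad/s): [2.57, 2.57, 3.14, 3.14, 3.14, 3.14, 3.14].

### API

Orientations are given as [roll, pitch, yaw] about the fixed x, y, z axes, in that order (R = Rz(yaw) Ry(pitch) Rx(roll)).
In Python, from plant import bot gives the robot as it stands.
- The arm moves only by the shell command python3 -m creep 'ROWS' [FORCE]. ROWS is JSON, a list that holds one entry, the list of rows, each a list of 5 numbers: the shift along the tool's x, y, z in cm, then the turn about the tool's z in rad, then the opening in per cent of the stroke, from 0 (shut) to 100 (fully open). In form: [[[dx, dy, dz, yaw, hand], ...]]. A call has 1 to 5 rows; each row shifts and turns the commanded pose from where the row before left it, along the tool's axes as they then stand; what a row does not reach is not made up. A row lasts 1/12 s, in which the tool goes at most 41.7 mm and 7.16 degrees, less where a joint would pass 70% of its speed; a pose out of reach is approached as far as the arm can. A call is refused whole if a number of a shift passes 4.17 or a number of a turn 0.125, either way. A call with a gripper value outside its range is refused whole. The fingers move at their own pace and stop on an object; FORCE is the grip in N (left out, the last holds). Time passes only in rows, so rows that do not move let the fingers close. It gives the time, the measured TCP pose, the force, the opening and the grip force at its end, in the units of the state.
- bot.state(): the state, without advancing time (a new reading comes with each control period).
- bot.capture(name): name is "scene" or "top" or "wrist"; returns a dict with "img" (400x640x3 uint8, red, green, blue), "range_z" (400x640 float32, m along the optical axis (not along the pixel's ray), 0 where there is no reading), "fx", "fy", "cx", "cy" (pixels), "distortion" ([k1, k2, p1, p2, k3] as OpenCV has them; the pictures are not rectified), "R" (3x3) and "t" (3): a world point X has camera coordinates R X + t. Camera axes: x right, y down, z forward; pixel columns grow to the right and rows downward; lengths in m; the calibration is good to about 2 mm. A picture is of the moment at which its call begins.
- bot.sign_off(): hands the job in; it is judged then, once.
The state is a dict: "clock": time; "qpos": joint angles; "joint_velocities": joint speeds; "joint_torque": joint torques, N m; "eef_pos": TCP position; "eef_rot": TCP orientation; "force": force on the tool from outside, world axes, zero at the start; "moment": the same for the moment, N m; "gripper_width": finger opening in m; "grasp_force": force on a finger pad.
Only numpy, scipy, OpenCV 4.12 (cv2) and the standard library are available. Lean on these libraries where they do the work, as an engineer would, in place of code of your own. Each camera call takes 0.05 s, during which the arm holds its last target. There are 200 camera calls.

### The job

Take apart the two-tier stack of steel spice tins from the top down: first lift off its lid and lay it flat, knob up, in the low wooden tray, then lift the upper tin off and stand it upright in the same tray beside the lid, both fully on the tray's floor. Set both down without dropping them, and leave the bottom tin standing where it is; the separate single lidded tin is not part of the job.

Things in the scene. Friction and masses are not known exactly. Their poses are not given: they have to be found in the camera images.
- bottom_tin: Round open steel tin, 56 mm outside diameter, 45 mm high: a solid foot (44 mm diameter, 0 to 5 mm) below a shell with 3 mm walls (5 to 45 mm). Origin: centre of the foot's underside; z its axis, up. Bottom of the two-tier stack, on the table; stack with lid is 109 mm high. A similar single lidded tin, 69 mm high, stands elsewhere.
- upper_tin: Round open steel tin, 56 mm outside diameter, 45 mm high: a solid foot (44 mm diameter, 0 to 5 mm) below a shell with 3 mm walls (5 to 45 mm). Origin: centre of the foot's underside; z its axis, up. Upper tin of the stack: its foot sits in the bottom tin's mouth with 3 mm play, its origin 40 mm above that of the bottom tin. Lifts straight off; about 0.12 kg.
- tin_lid: The stack's steel lid, 29 mm high: plug (44 mm diameter, 0 to 5 mm), disc (56 mm diameter, 5 to 9 mm), upright dark wooden cylinder knob (18 mm diameter, 9 to 29 mm). Origin: centre of the plug's underside; z its axis, up. Starts loose in the upper tin's mouth, origin 40 mm above that tin's; lifts straight off; about 0.06 kg.
- tray: Low light-wood tray, fixed, 240 mm (its x) by 170 mm (its y); walls 5 mm thick, 15 mm high; floor 5 mm thick. Origin: centre of the underside, so its inner floor (230 by 160 mm) is 5 mm above it. Left or right of the tins; a round clear turntable with a glass jar (132 mm high) is on the other side. A green scoop, 24 mm high, lies by the tins.
There are look-alikes about, which are no part of the job. What is shaped like the upper_tin but pink or turquoise is not meant.

How it is judged:
On the way:
1. the lid lies released on the tray's floor while the upper tin is still seated on the bottom tin (x of tin_lid in the frame of tray between -0.095 and 0.095 m and y of tin_lid in the frame of tray between -0.06 and 0.06 m and z of tin_lid in the frame of tray between 0 and 0.012 m and angle between tin_lid's own z axis and vertical below 0.175 rad and linear speed of tin_lid below 0.03 m/s and contact force between the fingers and tin_lid below 0.1 N and horizontal distance between upper_tin and bottom_tin below 0.012 m and z of upper_tin in the frame of bottom_tin between 0.03 and 0.048 m), for 0.2 s.
At the end, for the whole second after the job is handed in: Lid (knob up) and upper tin (upright) released, at rest, within 10 degrees of level, on the tray floor (origin under 12 mm above the tray's underside; within 95 mm in its x, 60 mm in its y of its centre); bottom tin upright (10 degrees), within 30 mm of its start (x of tin_lid in the frame of tray between -0.095 and 0.095 m and y of tin_lid in the frame of tray between -0.06 and 0.06 m and z of tin_lid in the frame of tray between 0 and 0.012 m and angle between each of tin_lid, upper_tin, bottom_tin's own z axis and vertical below 0.175 rad and linear speed of each of tin_lid, upper_tin, bottom_tin below 0.03 m/s and contact force between the fingers and tin_lid below 0.1 N and x of upper_tin in the frame of tray between -0.095 and 0.095 m and y of upper_tin in the frame of tray between -0.06 and 0.06 m and z of upper_tin in the frame of tray between 0 and 0.012 m and contact force between the fingers and upper_tin below 0.1 N and distance of bottom_tin from where it was at the start of the episode below 0.03 m); the robot touches nothing.
It fails at once if the bottom tin is knocked over (angle between bottom_tin's own z axis and vertical above 0.6 rad).
It fails at once if the lid is dropped (falls freely from more than about 30 mm) (contact force between anything else and tin_lid below 0.05 N and linear speed of tin_lid above 0.8 m/s).
It fails at once if the upper tin is dropped (falls freely from more than about 30 mm) (contact force between anything else and upper_tin below 0.05 N and linear speed of upper_tin above 0.8 m/s).
It also fails if it takes over 66 s, if anything falls off the work surface, if the arm or the gripper's body presses on something with over 40 N, if the wrist force passes 120 N, or if a joint passes its speed limit or range.

## Working session

There is one attempt and no reset: what is moved stays moved. The work goes in short steps, Python scripts to look and compute and a shell command to move; the robot and the scene stay as the last step left them, time stands still between calls to the robot, and variables do not carry over. Pictures are saved under pics/ and viewed, at most 10 in all, crops included, and the job is handed in when it is done.

```bash
mkdir -p pics; ls
cat > h.py <<'E'
import numpy as np, cv2
from plant import bot
def cap(n,save=None):
    c=bot.capture(n)
    if save: cv2.imwrite('pics/'+save,c['img'][:,:,::-1])
    return c
def cloud(c):
    h,w=c['range_z'].shape
    K=np.array([[c['fx'],0,c['cx']],[0,c['fy'],c['cy']],[0,0,1.]])
    v,u=np.mgrid[:h,:w].astype(float)
    p=cv2.undistortPoints(np.stack([u.ravel(),v.ravel()],1)[:,None],K,np.array(c['distortion'],float))[:,0]
    z=c['range_z'].ravel()
    P=np.c_[p*z[:,None],z]
    W=(P-np.array(c['t']))@np.array(c['R'])
    W[z<=0]=np.nan
    return W.reshape(h,w,3)
E
python3 - <<'E'
from h import *
a=cap('scene');b=cap('top')
im=np.vstack([a['img'],b['img']])[:,:,::-1]
cv2.imwrite('pics/a.png',cv2.resize(im,(480,600),interpolation=cv2.INTER_AREA))
cv2.imwrite('pics/top.png',b['img'][:,:,::-1])
np.savez('a.npz',s=cloud(a),t=cloud(b),si=a['img'],ti=b['img'])
print(bot.state())
E
```

```text
pics
{'clock': 0.1, 'qpos': array([-1.05479026,  0.50176197, -0.4267995 ,  1.55131206,  0.2207697 ,
        1.13828418, -0.21030204]), 'joint_velocities': array([-7.45311891e-04, -2.43670258e-03, -5.65404580e-05, -2.96340963e-03,
        7.18916211e-04,  5.03037778e-04,  9.32131252e-04]), 'joint_torque': array([-1.03921926e-02, -5.67875862e+01, -5.83755255e+00, -2.79910845e+01,
       -6.88354857e-02,  2.41714792e-02,  2.13729186e-05]), 'eef_pos': array([0.16245832, 0.62873894, 0.2257903 ]), 'eef_rot': array([-3.13987346e+00, -9.34679977e-05,  2.88880642e+00]), 'force': array([-0.36268853, -0.34270375, -0.31385047]), 'moment': array([-0.02748939, -0.04307774, -0.01174398]), 'grasp_force': 0.0, 'gripper_width': 0.09166583633524601}
```

View pics/a.png

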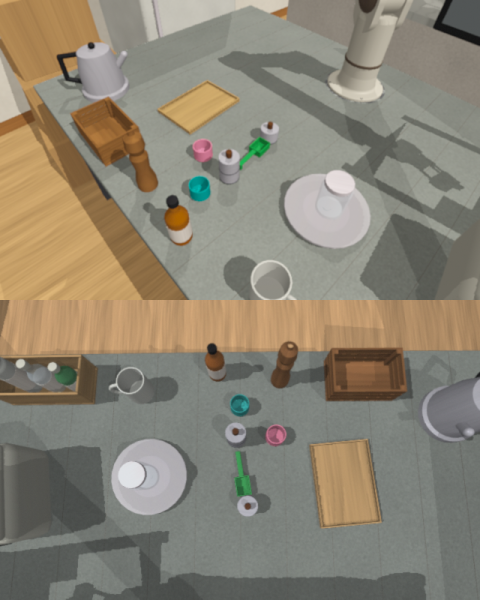

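View pics/top.png

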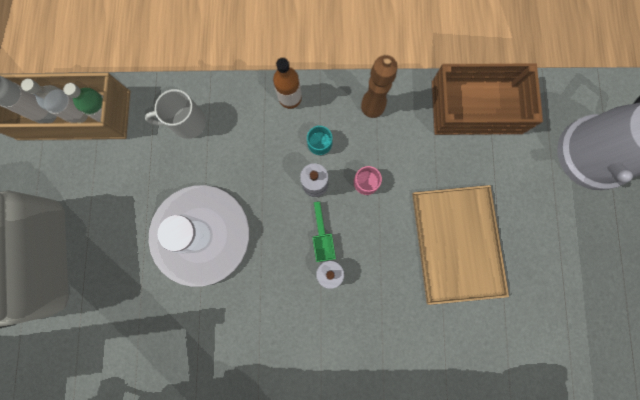

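The top view shows the stack at about (314,178), the single tin at (330,274), the tray at (461,244), the turntable with jar at (198,235), and the gripper at far left. The pink and turquoise tins stand near the stack.

Run:
```python
from h import *
d=np.load('a.npz');W=d['t'];S=d['s']
for n,(u,v) in dict(knob=(314,175),single=(330,274),teal=(320,140),pink=(368,180),scoop=(323,247),tray=(461,244),jar=(176,233),pepper=(383,70),bottle=(285,75)).items():
    R=W[v-14:v+15,u-14:u+15].reshape(-1,3); print(n,W[v,u].round(3),'zmax',np.nanmax(R[:,2]).round(3))
for nm,C in(('top',W),('scene',S)):
    k=np.array([W[175,314,0],W[175,314,1]])
    near=np.hypot(C[...,0]-k[0],C[...,1]-k[1])<.045
    for lo,hi in((.104,.118),(.083,.094)):
        p=C[near&(C[...,2]>lo)&(C[...,2]<hi)]
        if len(p): print(nm,lo,len(p),p.min(0).round(4),p.max(0).round(4),p.mean(0).round(4))
# tray
m=(W[...,2]>.003)&(W[...,2]<.03); mm=np.zeros(m.shape,np.uint8); mm[175:315,405:520]=m[175:315,405:520]
n,l,st,_=cv2.connectedComponentsWithStats(mm); i=1+st[1:,4].argmax()
p=W[l==i]; r=cv2.minAreaRect(p[:,:2].astype(np.float32)); print('tray',r,cv2.boxPoints(r).round(3).tolist(),np.median(p[:,2]))
```

```text
knob [0.666 0.011 0.11 ] zmax 0.114
single [ 0.475 -0.02   0.07 ] zmax 0.073
teal [0.769 0.001 0.01 ] zmax 0.049
pink [ 0.676 -0.106  0.009] zmax 0.049
scoop [ 0.529 -0.005  0.004] zmax 0.052
tray [ 0.535 -0.304  0.007] zmax 0.01
jar [0.553 0.267 0.133] zmax 0.137
pepper [ 0.84  -0.115  0.192] zmax 0.207
bottle [0.864 0.068 0.132] zmax 0.164
top 0.104 67 [0.6594 0.0032 0.1046] [0.6765 0.019  0.1145] [0.6675 0.0115 0.1097]
top 0.083 524 [ 0.6404 -0.0165  0.083 ] [0.6957 0.0378 0.0934] [0.6669 0.0113 0.0901]
scene 0.104 56 [0.6625 0.0043 0.1043] [0.6801 0.0209 0.1102] [0.6722 0.0131 0.1077]
scene 0.083 405 [ 0.6436 -0.0167  0.083 ] [0.6982 0.0394 0.0938] [0.6737 0.0158 0.0883]
tray ((0.5367180109024048, -0.3019408583641052), (0.2506815493106842, 0.18782450258731842), 5.252542972564697) [[0.40299999713897705, -0.2199999988079071], [0.42100000381469727, -0.40700000524520874], [0.6700000166893005, -0.3840000033378601], [0.652999997138977, -0.19699999690055847]] 0.0064811030633631014
```

```bash
python3 -m creep '[[[-1.5,-1.1,-0.5,0,100],[-3.2,-2.35,0,0,100],[-3.2,-2.35,0,0,100],[-3.2,-2.35,0,0,100],[-3.2,-2.35,0,0,100]]]'; python3 -c "
from h import *;print(bot.state()['qpos'])"
```

```text
clock: 0.52
eef_pos: [0.2754, 0.4901, 0.2312]
eef_rot: [-3.141, -0.0, 2.889]
force: [2.6, 1.1, -1.1]
gripper_width: 0.0914
grasp_force: 0.0
[-0.7772254   0.33508254 -0.40600218  1.77067906  0.14876889  1.06695553
  0.08325486]
```

```bash
python3 -m creep '[[[-3.2,-2.35,0,0,100],[-3.2,-2.35,0,0,100],[-3.2,-2.35,0,0,100],[-3.2,-2.35,0,0,100],[-3.2,-2.35,0,0,100]]]' && python3 -m creep '[[[-3.2,-2.35,0,0,100],[-3.2,-2.35,0,0,100],[-3.2,-2.35,0,0,100],[-3.2,-2.35,0,0,100],[-2,-1.5,0,0,100]]]'
python3 -m creep '[[[0,0,0,0.107,60],[0,0,0,0.107,60],[0,0,0,0.107,60],[0,0,0,0.107,60],[0,0,0,0.105,60]]]'
python3 - <<'E'
from h import *
print(bot.state()['qpos'])
c=cap('wrist','w1.png'); W=cloud(c)
k=np.array([.668,.0115]); near=np.hypot(W[...,0]-k[0],W[...,1]-k[1])<.05
for lo,hi in((.104,.118),(.084,.094)):
    p=W[near&(W[...,2]>lo)&(W[...,2]<hi)]
    if len(p): print(lo,len(p),p.min(0).round(4),p.max(0).round(4),p.mean(0).round(4))
E
```

```text
clock: 0.93
eef_pos: [0.401, 0.3362, 0.2315]
eef_rot: [-3.141, -0.0, 2.889]
force: [0.4, 0.0, -0.3]
gripper_width: 0.0917
grasp_force: 0.0
clock: 1.35
eef_pos: [0.5187, 0.1908, 0.2314]
eef_rot: [-3.14, 0.001, 2.884]
force: [0.5, -0.2, 1.2]
gripper_width: 0.0917
grasp_force: 0.0
clock: 1.77
eef_pos: [0.516, 0.1953, 0.2312]
eef_rot: [-3.141, -0.001, 2.35]
force: [-0.3, -0.5, -0.4]
gripper_width: 0.0634
grasp_force: 0.0
[-0.30437947  0.29329758 -0.12789304  1.80347392  0.042375    1.04855461
  0.33137811]
```

View pics/w1.png

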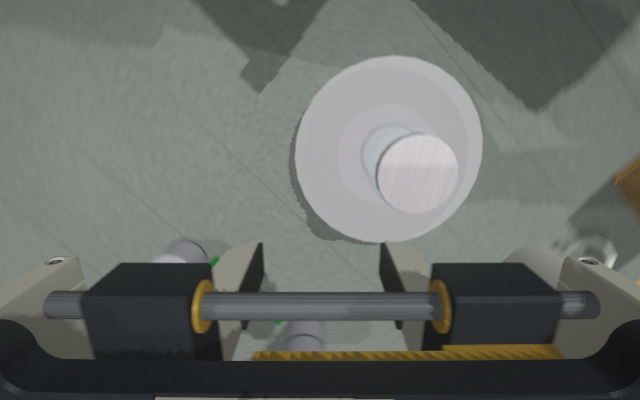

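The wrist view shows the turntable (390,150) with the jar on it. The camera looks ahead of the fingers along tool +x, so I move until the stack is about 7 cm ahead of the tool.

```bash
python3 -m creep '[[[-3.8,-0.3,0,0,60],[-3.8,-0.3,0,0,60],[-3.8,-0.3,0,0,60],[-3.8,-0.3,0,0,60],[-3.8,-0.3,0,0,60]]]' && python3 -m creep '[[[-3.8,-0.3,0,0,60],[-3.8,-0.3,0,0,60],[-3,-0.1,0,0,60],[-1,0,0,0,60],[0,0,0,0,60]]]'
cat > look.py <<'E'
from h import *
import sys
c=cap('wrist',sys.argv[1]); W=cloud(c); s=bot.state()
print(s['qpos'].round(2),s['eef_pos'])
k=np.array([.668,.0115]); near=np.hypot(W[...,0]-k[0],W[...,1]-k[1])<.05
for lo,hi in((.103,.118),(.084,.094)):
    m=near&(W[...,2]>lo)&(W[...,2]<hi); p=W[m]
    if len(p):
        (x,y),r=cv2.minEnclosingCircle(p[:,:2].astype(np.float32))
        print(lo,len(p),p.mean(0).round(4),'circ',round(x,4),round(y,4),round(r,4),'px',np.argwhere(m).mean(0)[::-1].round())
E
python3 look.py w2.png
```

```text
clock: 2.23
eef_pos: [0.6407, 0.0492, 0.2314]
eef_rot: [-3.141, -0.0, 2.359]
force: [0.6, -0.3, -0.4]
gripper_width: 0.0549
grasp_force: 0.0
clock: 2.65
eef_pos: [0.7178, -0.0407, 0.2303]
eef_rot: [-3.14, 0.001, 2.353]
force: [0.1, 0.3, 0.1]
gripper_width: 0.0552
grasp_force: 0.0
[ 0.03  0.59 -0.02  1.36  0.01  1.2   0.79] [ 0.71677519 -0.03755637  0.23048872]
0.103 350 [0.6699 0.0123 0.1092] circ 0.6701 0.0123 0.009 px [325. 114.]
0.084 2679 [0.6696 0.0128 0.0893] circ 0.6701 0.0122 0.0281 px [325. 112.]
```

View pics/w2.png

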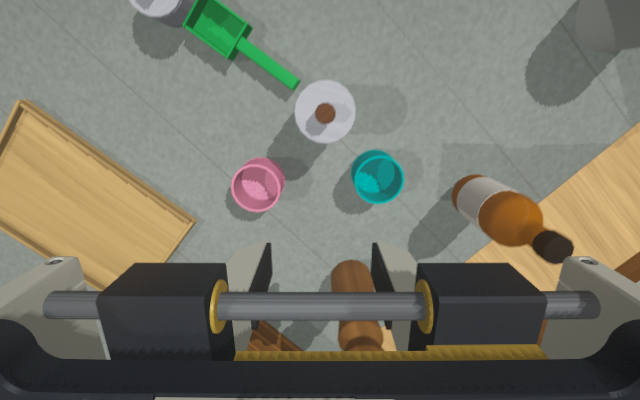

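The knob shows at (325,114), world (0.670, 0.012, 0.109). The height and the 9 mm and 28 mm radii all match the given sizes.

```bash
python3 -m creep '[[[3.4,0.1,0,0,60],[3.4,0.1,0,0,60],[0,0,3,0,60],[0,0,4,0,60],[0,0,3,0,60]]]' && python3 -m creep '[[[0,0,1.5,0,60],[0,0,0,0,60],[0,0,0,0,60]]]'
```

```text
clock: 3.12
eef_pos: [0.6685, 0.0173, 0.1309]
eef_rot: [3.14, -0.001, 2.362]
force: [-0.6, 0.4, -1.3]
gripper_width: 0.0549
grasp_force: 0.0
clock: 3.37
eef_pos: [0.6689, 0.0155, 0.1162]
eef_rot: [-3.141, -0.003, 2.359]
force: [0.8, 0.5, -0.1]
gripper_width: 0.0548
grasp_force: 0.0
```

```bash
python3 -m creep '[[[-0.3,-0.15,0.5,0,60],[0,0,1.1,0,60],[0,0,0.8,0,60],[0,0,0,0,60],[0,0,0,0,60]]]'
```

```text
clock: 3.78
eef_pos: [0.6709, 0.0099, 0.0921]
eef_rot: [-3.141, -0.001, 2.356]
force: [0.3, 0.8, 1.2]
gripper_width: 0.0551
grasp_force: 0.0
```

```bash
python3 -m creep '[[[0.2,0.1,0,0,40],[0,0,0,0,5],[0,0,0,0,5],[0,0,0,0,5],[0,0,0,0,5]]]' 15 && python3 -m creep '[[[0,0,0,0,5],[0,0,0,0,5],[0,0,0,0,5],[0,0,0,0,5]]]'
```

```text
clock: 4.2
eef_pos: [0.6709, 0.0121, 0.093]
eef_rot: [3.141, 0.0, 2.356]
force: [-0.2, -0.2, -0.3]
gripper_width: 0.0265
grasp_force: 0.0
clock: 4.53
eef_pos: [0.6708, 0.012, 0.0928]
eef_rot: [3.142, 0.0, 2.356]
force: [-0.1, -0.0, 0.5]
gripper_width: 0.0174
grasp_force: 15.0
```

```bash
python3 -m creep '[[[0,0,-0.5,0,5],[0,0,-1,0,5],[0,0,-1.5,0,5],[0,0,-2,0,5],[0,0,-2,0,5]]]' && python3 -m creep '[[[0,0,-2,0,5],[0,0,-1.5,0,5],[0,0,-0.5,0,5],[0,0,0,0,5],[0,0,0,0,5]]]'; python3 look.py w3.png
python3 - <<'E'
from h import *
c=cap('scene','s3.png')
E
```

```text
clock: 4.95
eef_pos: [0.6705, 0.0121, 0.1638]
eef_rot: [-3.141, -0.0, 2.356]
force: [-0.2, -0.1, -1.6]
gripper_width: 0.0177
grasp_force: 15.0
clock: 5.37
eef_pos: [0.6706, 0.0121, 0.2027]
eef_rot: [3.142, 0.0, 2.356]
force: [-0.6, 0.1, -1.8]
gripper_width: 0.0176
grasp_force: 15.0
[-0.03  0.53 -0.03  1.53  0.02  1.09  0.71] [0.67001659 0.01199482 0.20178265]
0.084 400 [0.663  0.0196 0.0852] circ 0.6699 0.0122 0.0279 px [321. 184.]
```

View pics/s3.png

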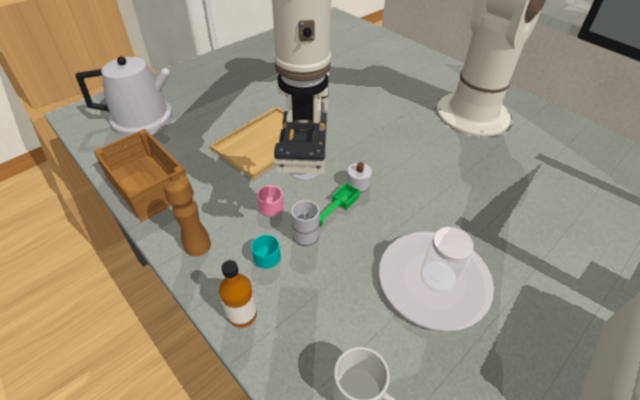

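The lid hangs in the gripper (about (300,172)) and the upper tin is still seated on the stack at (305,222). Carrying it over to the tray.

```bash
python3 -m creep '[[[-0.4,-1.5,0,0,5],[-0.8,-3,0,0,5],[-1.06,-3.9,0,0,5],[-1.06,-3.9,0,0,5],[-1.06,-3.9,0,0,5]]]' && python3 -m creep '[[[-1.06,-3.9,0,0,5],[-1.06,-3.9,0,0,5],[-1.06,-3.9,0,0,5],[-1.06,-3.9,0,0,5],[-0.8,-3,0,0,5]]]' && python3 -m creep '[[[-0.2,-0.6,0,0,5],[0,0,0,0,5],[0,0,0,0,5]]]'
cat > tray.py <<'E'
from h import *
import sys
c=cap('wrist',sys.argv[1]); W=cloud(c); s=bot.state(); print(s['eef_pos'],s['qpos'].round(2))
t=cap('top'); T=cloud(t); 
for nm,C in(('w',W),('t',T)):
    m=(C[...,2]>.012)&(C[...,2]<.02)&(abs(C[...,0]-.537)<.15)&(abs(C[...,1]+.302)<.12)
    p=C[m][:,:2].astype(np.float32); r=cv2.minAreaRect(p); print(nm,len(p),r)
E
python3 tray.py w4.png
```

```text
clock: 5.88
eef_pos: [0.5846, -0.1356, 0.2016]
eef_rot: [-3.14, -0.001, 2.356]
force: [0.9, -1.3, -0.4]
gripper_width: 0.0171
grasp_force: 15.0
clock: 6.3
eef_pos: [0.4869, -0.3047, 0.202]
eef_rot: [-3.139, -0.001, 2.352]
force: [-0.2, -0.5, 0.1]
gripper_width: 0.017
grasp_force: 15.0
clock: 6.55
eef_pos: [0.4876, -0.306, 0.2021]
eef_rot: [3.141, -0.001, 2.355]
force: [0.1, 0.1, -0.5]
gripper_width: 0.0176
grasp_force: 15.0
[ 0.48854904 -0.30479871  0.20216872] [ 0.46  0.36  0.07  1.78 -0.03  1.    1.32]
w 2335 ((0.5389071702957153, -0.29891395568847656), (0.24044547975063324, 0.17032097280025482), 5.208168983459473)
t 775 ((0.5362836718559265, -0.2978716790676117), (0.24097168445587158, 0.1715165674686432), 5.265851974487305)
```

View pics/w4.png

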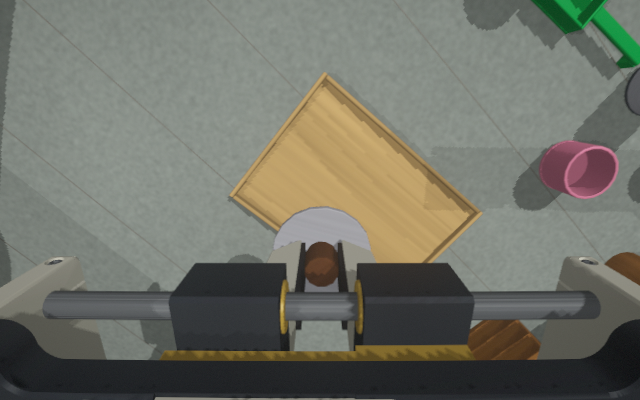

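The lid's knob is held at (322,262), level, over the tray, whose corners are at (325,75), (480,212) and (232,195). The tray measures 240 x 170 mm, centred at (0.539, -0.299). Lowering.

```bash
python3 -m creep '[[[0,0,2,0,5],[0,0,3.5,0,5],[0,0,4,0,5],[0,0,3.5,0,5],[0,0,2,0,5]]]' && python3 -m creep '[[[0,0,1,0,5],[0,0,0.5,0,5],[0,0,0.2,0,5],[0,0,0,0,5],[0,0,0,0,5]]]'
```

```text
clock: 7.07
eef_pos: [0.4874, -0.3024, 0.0487]
eef_rot: [-3.141, -0.005, 2.36]
force: [-0.8, 0.4, -0.5]
gripper_width: 0.0176
grasp_force: 15.0
clock: 7.48
eef_pos: [0.4897, -0.3067, 0.0373]
eef_rot: [3.141, 0.003, 2.356]
force: [-0.2, 0.6, -0.5]
gripper_width: 0.0176
grasp_force: 15.0
```

```bash
python3 -m creep '[[[0,0,0.6,0,5],[0,0,0.5,0,5],[0,0,0.3,0,5],[0,0,0.2,0,5],[0,0,0,0,5]]]' && python3 -m creep '[[[0,0,0.15,0,5],[0,0,0.1,0,5],[0,0,0,0,5]]]'
```

```text
clock: 7.9
eef_pos: [0.4879, -0.306, 0.0191]
eef_rot: [-3.141, -0.001, 2.356]
force: [-0.1, 0.3, -0.6]
gripper_width: 0.0175
grasp_force: 15.0
clock: 8.15
eef_pos: [0.4884, -0.3063, 0.0177]
eef_rot: [3.142, -0.0, 2.356]
force: [-1.2, 1.8, 3.6]
gripper_width: 0.0173
grasp_force: 15.0
```

Contact: about 3.6 N upward at the expected height. Releasing and rising.

```bash
python3 -m creep '[[[0,0,0,0,60],[0,0,0,0,60],[0,0,0,0,60],[0,0,0,0,60],[0,0,0,0,60]]]' && python3 -m creep '[[[0,0,-0.5,0,60],[0,0,-1.5,0,60],[0,0,-3,0,60],[0,0,-4,0,60],[0,0,-4,0,100]]]' && python3 -m creep '[[[0,0,-3,0,100],[0,0,-1.5,0,100],[0,0,-0.5,0,100],[0,0,0,0,100]]]'
cat > fin.py <<'E'
from h import *
C=cloud(cap('top')); a=np.radians(5.2)
def st(lo,hi,cx,cy,r=.05):
    m=(np.hypot(C[...,0]-cx,C[...,1]-cy)<r)&(C[...,2]>lo)&(C[...,2]<hi);p=C[m]
    if len(p): 
        q=cv2.minEnclosingCircle(p[:,:2].astype(np.float32)); d=np.array(q[0])-[.538,-.299]
        print(lo,len(p),q,'z',np.median(p[:,2]).round(4),'tray',d@[np.cos(a),np.sin(a)],d@[-np.sin(a),np.cos(a)])
st(.028,.05,.488,-.306);st(.0105,.02,.488,-.306,.035);st(.04,.06,.591,-.295);st(.08,.1,.67,.0122);st(.038,.06,.67,.0122)
E
python3 fin.py
```

```text
clock: 8.57
eef_pos: [0.4883, -0.3062, 0.0171]
eef_rot: [-3.142, -0.0, 2.356]
force: [-0.6, 0.5, -0.2]
gripper_width: 0.0464
grasp_force: 0.0
clock: 8.98
eef_pos: [0.4873, -0.3057, 0.148]
eef_rot: [-3.141, -0.002, 2.356]
force: [1.2, -0.7, 0.5]
gripper_width: 0.0583
grasp_force: 0.0
clock: 9.32
eef_pos: [0.4891, -0.3067, 0.1989]
eef_rot: [3.141, 0.003, 2.356]
force: [0.1, -0.0, -0.5]
gripper_width: 0.0837
grasp_force: 0.0
0.028 65 ((0.486264169216156, -0.3036864995956421), 0.008757884614169598) z 0.0349 tray -0.05194765627751501 2.174000119550437e-05
0.0105 485 ((0.4848802089691162, -0.3043898940086365), 0.028958363458514214) z 0.0155 tray -0.053389671146393036 -0.0005533276326988675
0.08 147 ((0.6681468486785889, 0.011171496473252773), 0.027940407395362854) z 0.0855 tray 0.1577228591572177 0.29709940953273034
0.038 429 ((0.6657223105430603, 0.010794293135404587), 0.028125355020165443) z 0.0494 tray 0.15527411254242696 0.2969435007604723
```

The lid lies flat in the tray (knob top 35 mm, disc 15 mm; tray coordinates -0.052, 0) and the tin is still seated. Going back to the stack.

```bash
python3 -m creep '[[[0.4,1.5,0,0,100],[0.8,3,0,0,100],[1.06,3.9,0,0,100],[1.06,3.9,0,0,100],[1.06,3.9,0,0,100]]]' && python3 -m creep '[[[1.06,3.9,0,0,100],[1.06,3.9,0,0,100],[1.06,3.9,0,0,100],[1.06,3.9,0,0,100],[0.8,2.8,0,0,100]]]' && python3 -m creep '[[[0.2,0.6,0,0,100],[0,0,0,0,100],[0,0,0,0,100]]]'; python3 look.py w5.png
```

```text
clock: 9.78
eef_pos: [0.571, -0.1591, 0.1946]
eef_rot: [-3.139, -0.004, 2.355]
force: [0.5, -0.4, -0.2]
gripper_width: 0.0915
grasp_force: 0.0
clock: 10.2
eef_pos: [0.6662, 0.0098, 0.1941]
eef_rot: [-3.14, -0.004, 2.359]
force: [0.3, 0.6, -0.3]
gripper_width: 0.0915
grasp_force: 0.0
clock: 10.45
eef_pos: [0.6678, 0.01, 0.1947]
eef_rot: [-3.138, -0.002, 2.356]
force: [-0.2, -0.5, 0.9]
gripper_width: 0.0918
grasp_force: 0.0
[-0.03  0.53 -0.03  1.54  0.02  1.08  0.71] [0.66790712 0.00848604 0.19526961]
0.084 571 [0.6699 0.0127 0.0852] circ 0.6701 0.0123 0.028 px [325. 198.]
```

```bash
python3 -m creep '[[[0,0.35,1.5,0,100],[0,0,3,0,100],[0,0,3,0,100],[0,0,1.5,0,100],[0,0,0.5,0,100]]]' && python3 -m creep '[[[0,0,0,0,100],[0,0,0,0,100]]]'
```

```text
clock: 10.92
eef_pos: [0.6681, 0.0107, 0.0972]
eef_rot: [-3.135, -0.004, 2.353]
force: [-0.7, 1.0, -0.5]
gripper_width: 0.0918
grasp_force: 0.0
clock: 11.08
eef_pos: [0.672, 0.0119, 0.1024]
eef_rot: [-3.142, 0.0, 2.354]
force: [0.2, -0.5, 0.5]
gripper_width: 0.0919
grasp_force: 0.0
```

```bash
python3 -m creep '[[[0,0,1.5,0,100],[0,0,1.5,0,100],[0,0,1.0,0,100],[0,0,0.5,0,100],[0,0,0.2,0,100]]]' && python3 -m creep '[[[0,0,0,0,100],[0,0,0,0,100],[0,0,0,0,100]]]'
```

```text
clock: 11.5
eef_pos: [0.6718, 0.0129, 0.0552]
eef_rot: [-3.142, 0.0, 2.356]
force: [0.0, 0.2, 1.0]
gripper_width: 0.0919
grasp_force: 0.0
clock: 11.75
eef_pos: [0.6726, 0.0131, 0.0562]
eef_rot: [3.14, 0.001, 2.356]
force: [0.1, -0.1, -1.0]
gripper_width: 0.0914
grasp_force: 0.0
```

```bash
python3 -m creep '[[[0.1,-0.25,0.3,0,100],[0,0,0,0,75],[0,0,0,0,60],[0,0,0,0,50],[0,0,0,0,50]]]' 20 && python3 -m creep '[[[0,0,0,0,50],[0,0,0,0,50],[0,0,0,0,50],[0,0,0,0,50]]]'
```

```text
clock: 12.17
eef_pos: [0.6694, 0.0121, 0.0523]
eef_rot: [3.142, 0.0, 2.356]
force: [0.2, -0.2, -0.2]
gripper_width: 0.0697
grasp_force: 0.0
clock: 12.5
eef_pos: [0.6694, 0.012, 0.0522]
eef_rot: [3.142, 0.0, 2.356]
force: [-0.0, -0.1, 0.2]
gripper_width: 0.0555
grasp_force: 20.0
```

```bash
python3 -m creep '[[[0,0,-0.3,0,50],[0,0,-0.5,0,50],[0,0,-1,0,50],[0,0,-2,0,50],[0,0,-3,0,50]]]' && python3 -m creep '[[[0,0,-3,0,50],[0,0,-3,0,50],[0,0,-1.5,0,50],[0,0,-0.5,0,50],[0,0,0,0,50]]]'; python3 fin.py | tail -1;  python3 -c "
from h import *;cap('scene','s6.png');print(bot.state()['eef_pos'])"
```

```text
clock: 12.92
eef_pos: [0.667, 0.012, 0.1187]
eef_rot: [-3.138, -0.004, 2.356]
force: [0.3, -0.6, -1.5]
gripper_width: 0.0559
grasp_force: 20.0
clock: 13.33
eef_pos: [0.6705, 0.0121, 0.2028]
eef_rot: [3.139, 0.003, 2.356]
force: [-0.6, -0.8, -1.6]
gripper_width: 0.0557
grasp_force: 20.0
0.0105 486 ((0.48685505986213684, -0.30412980914115906), 0.028525734320282936) z 0.0153 tray -0.051399375789831094 -0.0004732990028023561
[0.6684813  0.0120166  0.19927076]
```

View pics/s6.png

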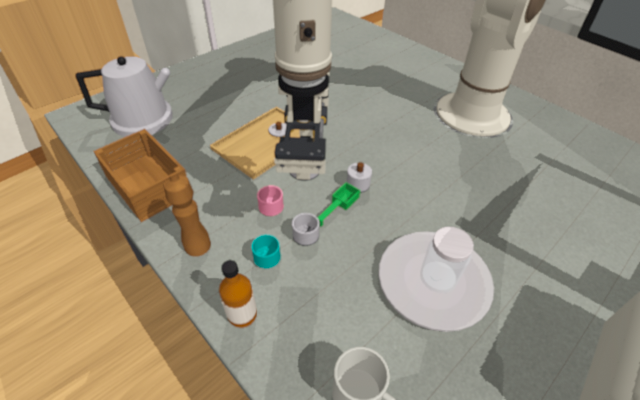

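The upper tin is in the gripper (about (303,172)), the bottom tin alone stands at (305,230), and the lid is in the tray at (277,128). Carrying the tin over.

```bash
python3 -m creep '[[[-0.8,-1.3,0,0,50],[-1.5,-2.5,0,0,50],[-1.9,-3.2,0,0,50],[-1.9,-3.2,0,0,50],[-1.9,-3.2,0,0,50]]]' && python3 -m creep '[[[-1.9,-3.2,0,0,50],[-1.9,-3.2,0,0,50],[-1.9,-3.2,0,0,50],[-1.5,-2.6,0,0,50],[-0.9,-1.55,0,0,50]]]' && python3 -m creep '[[[0,0,0,0,50],[0,0,0,0,50],[0,0,0,0,50]]]'
```

```text
clock: 13.85
eef_pos: [0.6289, -0.1418, 0.1982]
eef_rot: [-3.139, -0.002, 2.356]
force: [0.4, -0.6, -0.6]
gripper_width: 0.0555
grasp_force: 20.0
clock: 14.27
eef_pos: [0.5866, -0.3004, 0.1982]
eef_rot: [-3.137, -0.002, 2.349]
force: [0.1, -0.4, -0.5]
gripper_width: 0.0554
grasp_force: 20.0
clock: 14.52
eef_pos: [0.5902, -0.2931, 0.1987]
eef_rot: [-3.141, -0.003, 2.356]
force: [0.3, 0.3, -1.8]
gripper_width: 0.056
grasp_force: 20.0
```

```bash
python3 -m creep '[[[0,0,2,0,50],[0,0,3.5,0,50],[0,0,3.5,0,50],[0,0,3,0,50],[0,0,2,0,50]]]' && python3 -m creep '[[[0,0,1,0,50],[0,0,0.5,0,50],[0,0,0,0,50],[0,0,0,0,50],[0,0,0,0,50]]]'
```

```text
clock: 14.93
eef_pos: [0.5896, -0.2903, 0.0562]
eef_rot: [-3.141, -0.005, 2.359]
force: [-0.8, 0.1, -0.7]
gripper_width: 0.0559
grasp_force: 20.0
clock: 15.35
eef_pos: [0.5926, -0.2941, 0.0471]
eef_rot: [3.14, 0.003, 2.356]
force: [-0.5, -1.5, -1.9]
gripper_width: 0.0554
grasp_force: 20.0
```

```bash
python3 -m creep '[[[0,0,0.8,0,50],[0,0,0.8,0,50],[0,0,0.6,0,50],[0,0,0.3,0,50],[0,0,0.2,0,50]]]' && python3 -m creep '[[[0,0,0.1,0,50],[0,0,0,0,50],[0,0,0,0,50]]]'
```

```text
clock: 15.77
eef_pos: [0.5903, -0.2934, 0.0171]
eef_rot: [-3.141, -0.002, 2.356]
force: [-6.2, 2.2, 15.9]
gripper_width: 0.0553
grasp_force: 20.0
clock: 16.02
eef_pos: [0.5911, -0.2939, 0.0173]
eef_rot: [3.142, 0.0, 2.356]
force: [-0.8, -0.0, -0.1]
gripper_width: 0.0554
grasp_force: 20.0
```

```bash
python3 -m creep '[[[0,0,0.1,0,50],[0,0,0,0,50],[0,0,0,0,50]]]'
```

```text
clock: 16.27
eef_pos: [0.5912, -0.2938, 0.0172]
eef_rot: [3.142, 0.0, 2.356]
force: [-3.1, 2.0, 6.4]
gripper_width: 0.055
grasp_force: 20.0
```

On the floor (6 N). Releasing and rising.

```bash
python3 -m creep '[[[0,0,0,0,65],[0,0,0,0,75],[0,0,0,0,85],[0,0,0,0,95],[0,0,0,0,95]]]' && python3 -m creep '[[[0,0,0,0,95],[0,0,0,0,95],[0,0,-0.5,0,95],[0,0,-1,0,95],[0,0,-2,0,95]]]' && python3 -m creep '[[[0,0,-3,0,95],[0,0,-4,0,95],[0,0,-4,0,95],[0,0,-2,0,95],[0,0,-1,0,95]]]' && python3 -m creep '[[[-2,2,0,0,95],[-3,3,0,0,95],[-2,2,0,0,95],[0,0,0,0,95],[0,0,0,0,95]]]'; python3 fin.py
python3 -c "
from h import *;cap('wrist','w7.png');print(bot.state()['eef_pos'])"
```

```text
clock: 16.68
eef_pos: [0.5911, -0.2937, 0.016]
eef_rot: [-3.142, -0.0, 2.356]
force: [0.7, 0.0, 0.0]
gripper_width: 0.082
grasp_force: 0.0
clock: 17.1
eef_pos: [0.5893, -0.2929, 0.0499]
eef_rot: [-3.14, -0.004, 2.356]
force: [-0.1, -0.2, 0.1]
gripper_width: 0.0874
grasp_force: 0.0
clock: 17.52
eef_pos: [0.5935, -0.295, 0.1972]
eef_rot: [3.139, 0.008, 2.356]
force: [0.6, -0.8, 0.5]
gripper_width: 0.0869
grasp_force: 0.0
clock: 17.93
eef_pos: [0.6898, -0.2921, 0.189]
eef_rot: [-3.141, -0.003, 2.358]
force: [0.3, 0.1, -0.2]
gripper_width: 0.0867
grasp_force: 0.0
0.028 63 ((0.4861128628253937, -0.30327242612838745), 0.00893484242260456) z 0.035 tray -0.05206081140475738 0.00044782259571042344
0.0105 482 ((0.4855213761329651, -0.30453962087631226), 0.02840270847082138) z 0.0151 tray -0.052764712903353474 -0.0007605489186685326
0.04 211 ((0.5896429419517517, -0.29237765073776245), 0.028526365756988525) z 0.0498 tray 0.052030600788987136 0.001914561234356905
0.038 146 ((0.6679052710533142, 0.011174829676747322), 0.027823757380247116) z 0.0456 tray 0.157482577865985 0.29712462382158467
[ 0.68777819 -0.29397952  0.18994455]
```

View pics/w7.png

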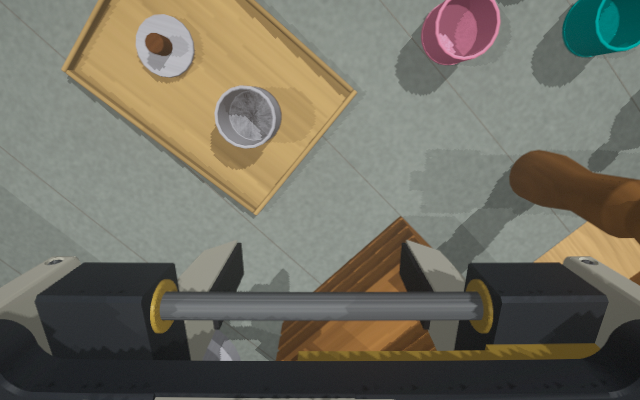

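The lid (165,45) lies knob up and the tin (248,117) stands upright, both on the tray floor with rims at 15 mm and 50 mm. The bottom tin has not moved and the gripper is clear of everything.

```bash
python3 -c "
from plant import bot;print(bot.sign_off())"
```

```text
the job is handed in; nothing more can be done
None
```

The job is handed in (no verdict came back): the lid lies knob up and the upper tin stands upright on the tray floor, and the bottom tin is where it started.

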